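Snap the lens onto a trailer rear lamp

TASK

Make up this rear lamp for the order: take the red-and-amber lens out of the blue tray, lower it straight over the bulbs with its amber end over the amber bulb and without knocking or pressing on the bulbs or letting it drop, then press it down until both end clips have snapped over it and it sits flush on the housing all round. Leave the clear lens in the tray and the other things on the bench where they are.

Things in the scene. Friction and masses are not known exactly. Their poses are not given: they have to be found in the camera images.
- lens_center (a point): Centre (half-way up) of the lens to fit: loose hollow plastic cover, open below, 165 long x 62 wide x 50 high (mm), flat fluted top, 0.12 kg, lying top up in the tray. Amber over the third at its own +x end, else red. Own x: along its length to the amber end; z: up. Walls 3 thick; plain long sides to grip (62 across). A lug (5 long, 24 wide, 4 high) at the foot of each end wall, for the clips.
- lens_amber (a point): Point on the lens's top face, on its centre line, 60 mm from the middle towards the amber end: a good place to press that end home.
- lens_red (a point): The same at the red end: on the lens's top face, 60 mm from the middle away from the amber end.
- lamp: The lamp, fixed: black housing 165 x 62 mm, flange 40 above the bench, on a plywood board 235 x 105. Origin under the board's middle, x along it to the amber bulb, z up. On the flange stands a grey reflector tub 154 x 51, 16 high, over which the lens slips with 2.5 mm play all round. Outside each end stands a white spring clip, its nose 46 to 56 above the bench, sloped on top to lead the lug in.
- seat_center (a point): Where lens_center is when the lens is fully home on the lamp, 65 mm above the bench; own x along the lamp towards the amber bulb, z up. A lens just set down stays about 11 mm too high, on the slopes of the two clips. Pressing near one end with 10 to 20 N pushes that clip aside until it snaps over the lug, and that end stays down; pressing in the middle takes up to twice that.
- seat_amber (a point): Where lens_amber is when the lens is fully home: top face of the seated lens, 60 mm from the middle towards the amber bulb, 90 mm above the bench.
- seat_red (a point): Where lens_red is when the lens is fully home: 60 mm from the middle towards the clear bulb, 90 mm above the bench.
- bulb_amber: Amber glass bulb, 22 mm across, fixed upright in the lamp 45 mm from its middle towards own +x. Origin at the bulb's foot, 56 mm above the bench; its top is 81 mm above the bench (seated lens ceiling: 87). Fragile.
- bulb_clear: Clear glass bulb, the same size, 45 mm from the middle the other way. Origin at its foot. Fragile.
- tray: Blue plastic tray, fixed, 220 x 300 mm, 34 high, floor and walls 4 thick, in which the two lenses lie side by side across its 300 mm length, about 140 mm from centre to centre, either one on either side. Origin under its middle, own y along the 300 mm.
- spare_center (a point): Centre (half-way up) of the other, all-clear lens in the tray, same shape and size, loose. To be left alone.
- bulb_box: Blue carton with white labels, 60 x 110 x 52 mm, loose, beyond the lamp and tray. Origin under its middle. Bystander.
- marker_a: Round clear marker lamp on a black base, 90 mm across, 37 high, loose, at the left of the bench. Origin under its middle. Bystander.
- marker_b: The same with a red dome, loose, at the right of the bench. Bystander.
- screwdriver: Screwdriver with a red handle, about 200 mm long, lying loose at the left of the bench. Bystander.
There are look-alikes about, which are no part of the job. Leave any black look-alike of the part that bears lens_center alone.

How it is judged:
At the end, for the whole second after the job is handed in: The red-and-amber lens is on the lamp, amber end over the amber bulb, both ends clipped down: each of its two press points less than 2 mm above and less than 6 mm sideways of its place when fully home; the lens is released and still (z of lens_amber in the frame of seat_amber below 0.002 m and z of lens_red in the frame of seat_red below 0.002 m and horizontal distance between lens_amber and seat_amber below 0.006 m and horizontal distance between lens_red and seat_red below 0.006 m and linear speed of lens below 0.02 m/s); the robot touches nothing.
It fails at once if a bulb is knocked or pressed (more than 4 N by anything) (contact force between any of bulb_amber, bulb_clear and anything else above 4 N).
It fails at once if the lens is dropped: it falls out of the fingers faster than 0.6 m/s (about 20 mm of free fall; the last millimetres as it snaps home do not count) (linear speed of lens above 0.6 m/s and contact force between the fingers and lens below 0.1 N and (z of lens_center in the frame of seat_center above 0.011 m or horizontal distance between lens_center and seat_center above 0.02 m)).
It fails at once if the clear lens is moved by more than 25 mm (distance of spare_center from where it was at the start of the episode above 0.025 m).
It fails at once if another loose thing on the bench is moved by more than 40 mm (distance of any of bulb_box, marker_a, marker_b, screwdriver from where it was at the start of the episode above 0.04 m).
It also fails if it takes over 61 s, if anything falls off the work surface, if the arm or the gripper's body presses on something with over 40 N, if the wrist force passes 120 N, or if a joint passes its speed limit or range.

ROBOT

A 6-joint arm with a two-finger parallel gripper is mounted at the origin on the work surface. World frame = base frame: x ahead of the robot, y to its left, z up, the work surface at z = 0. Lengths are in m, angles in rad, forces in N, time in s.
With the tool pointing down it reaches from about 0.35 to 0.8 m from the base axis. Payload 7.3 kg.
Tool frame: the origin (TCP) lies between the finger pads; the fingertips stand 25 mm ahead of it and the grasp point (between the pads) lies 6 mm ahead of it (r.tip_extent is the distance from the TCP to the fingertips, in m); z points along the fingers, y is the direction in which the jaws open and shut (so a half turn about z gives the same grasp; the last joint's range is limited). The gripper opens to 85 mm and grips with 20 to 120 N. Pads are 22 mm wide; open, the fingers measure 114 mm over their backs; the gripper's body (76 mm by 85 mm) begins 54 mm behind the grasp point. The pads swing forward as they close: fully open they stand 13 mm farther back than shut.
Start: joints at [-1.444, 0.342, 1.524, -0, 1.275, -0.146], TCP at [0.141, -0.506, 0.256] pointing down, gripper open.
Joint ranges: [-2.53, 2.53], [-0.77, 2.02], [0.04, 2.7], [-1, 4.14], [0.28, 2.66], [-3.11, 3.11]. Speed limits (rad/s): [2.57, 2.57, 3.14, 3.14, 3.14, 3.14].

INTERFACE

Orientations are given as a unit quaternion [x, y, z, w].
In Python, from workcell import r, command_gripper, optics gives the robot as it stands. The module is installed in compiled form; this text tells all that it offers. Calls block until the motion is done:
- r.reach(position, orientation): joint-space move of the TCP to a pose.
- r.move_straight(position, orientation=None, speed=0.15, max_force=None): straight line of the TCP; orientation=None keeps the orientation; speed is the mean speed in m/s. With max_force (N) it stops when the force on the tool has changed by that much, and returns True; else False.
- r.movej(angles): joint-space move.
- command_gripper(opening, force=None): finger opening in m; force is the grip in N (None keeps the last); returns when the fingers have stopped.
- r.hold(seconds).
- r.solve_ik(position, orientation): joint angles nearest the present ones, or None.
- r.read_state(): the state.
- optics.get_image(name): name is "side" or "top" or "wrist"; returns (picture, depth): 480x640x3 uint8, red, green, blue; 480x640 float32, m along the optical axis (not along the pixel's ray), 0 where there is no reading.
- optics.camera_model(name): a dict with "K" (3x3 intrinsics, pixels), "k1" (the pictures are not rectified: a ray, as slopes to the right and down, at radius r is drawn at 1 + k1 r^2 times it, then the intrinsics apply), "R" (3x3) and "t" (3): a world point X has camera coordinates R X + t; the wrist camera has in their place "tool_from_camera" (4x4, takes a point from camera to tool coordinates, whose origin is the TCP and whose axes are the flange's). Camera axes: x right, y down, z forward; pixel columns grow to the right and rows downward; lengths in m; the calibration is good to about 2 mm. A picture is of the moment at which its call begins: read the wrist's pose just before it. camera_model takes no time and is no camera call.
A pose or a line that the arm cannot do raises r.PlanningError and nothing moves.
- r.finish_job(): hands the job in, once; it reports no verdict.
The state is a dict: "time_s": time; "joint_positions": joint angles; "dq": joint speeds; "tau": joint torques, N m; "eef_pos": TCP position; "eef_rot": TCP orientation; "contact_force": force on the tool from outside, world axes, zero at the start; "torque": the same for the moment, N m; "grip_width": finger opening in m.
Only numpy, scipy, OpenCV 4.12 (cv2) and the standard library are available. Lean on these libraries where they do the work, as an engineer would, in place of code of your own. Each camera call takes 0.05 s, during which the arm holds its last target. There are 200 camera calls.

## Working session

There is one attempt and no reset: what is moved stays moved. The work goes in short steps, each a Python script; the robot and the scene stay as the last script left them, time stands still between calls to the robot, and variables do not carry over. Pictures are saved under pics/ and viewed, about 8 in all and at most 12, crops included, and the job is handed in when it is done.

```bash
mkdir -p pics
cat > h.py <<'E'
import numpy as np, cv2
from workcell import r, command_gripper, optics
from scipy.spatial.transform import Rotation as Ro
def cam(name):
    m=optics.camera_model(name)
    if 'R' in m: return m,np.array(m['R']),np.array(m['t'])
    s=r.read_state(); T=np.eye(4); T[:3,:3]=Ro.from_quat(s['eef_rot']).as_matrix(); T[:3,3]=s['eef_pos']
    C=np.linalg.inv(T@np.array(m['tool_from_camera'])); return m,C[:3,:3],C[:3,3]
def grab(name):
    c=cam(name); p,d=optics.get_image(name); return c,p,d
def slopes(c,uv):
    uv=np.atleast_2d(np.asarray(uv,float)); K=np.array(c[0]['K']); k=c[0]['k1']
    q=(uv-K[:2,2])/[K[0,0],K[1,1]]; s=q.copy()
    for _ in range(20): s=q/(1+k*(s**2).sum(1,keepdims=True))
    return s
def onplane(c,uv,z):
    s=slopes(c,uv); R,t=c[1],c[2]; o=-R.T@t; d=np.c_[s,np.ones(len(s))]@R
    return o+d*((z-o[2])/d[:,2])[:,None]
def points(c,d):
    v,u=np.mgrid[:480,:640]; s=slopes(c,np.c_[u.ravel(),v.ravel()]); z=d.reshape(-1,1)
    return ((np.c_[s*z,z]-c[2])@c[1]).reshape(480,640,3)
def save(n,p): cv2.imwrite('pics/'+n+'.png',cv2.cvtColor(p,cv2.COLOR_RGB2BGR))
E
python3 - <<'E'
from h import *
c,p,d=grab('top'); save('top',p); np.savez('top.npz',p=p,d=d)
c2,p2,d2=grab('side'); save('side',p2)
print(c,c2,r.read_state(),(d>0).mean())
E
```

```text
({'K': array([[511.36637218,   0.        , 324.38024139],
       [  0.        , 511.36637218, 241.54707038],
       [  0.        ,   0.        ,   1.        ]]), 'k1': -0.13122406234820755, 'R': array([[ 7.21013413e-03, -9.99973967e-01, -2.83046423e-04],
       [-9.86508101e-01, -7.06674466e-03, -1.63559863e-01],
       [ 1.63553605e-01,  1.45851614e-03, -9.86533371e-01]]), 't': array([0.00216901, 0.54471762, 1.44532259])}, array([[ 7.21013413e-03, -9.99973967e-01, -2.83046423e-04],
       [-9.86508101e-01, -7.06674466e-03, -1.63559863e-01],
       [ 1.63553605e-01,  1.45851614e-03, -9.86533371e-01]]), array([0.00216901, 0.54471762, 1.44532259])) ({'K': array([[554.48859377,   0.        , 319.87887989],
       [  0.        , 554.48859377, 235.34878596],
       [  0.        ,   0.        ,   1.        ]]), 'k1': -0.14432577291500623, 'R': array([[-0.99810123, -0.05839607,  0.0195919 ],
       [-0.05337148,  0.66114813, -0.74835462],
       [ 0.03074782, -0.74797931, -0.66300944]]), 't': array([0.54700342, 0.07075947, 1.24140162])}, array([[-0.99810123, -0.05839607,  0.0195919 ],
       [-0.05337148,  0.66114813, -0.74835462],
       [ 0.03074782, -0.74797931, -0.66300944]]), array([0.54700342, 0.07075947, 1.24140162])) {'time_s': 0.1, 'joint_positions': array([-1.44401325e+00,  3.42676968e-01,  1.52491057e+00,  3.12059296e-05,
        1.27537342e+00, -1.46028031e-01]), 'dq': array([ 0.0002635 , -0.00098072, -0.00372833, -0.00054498,  0.00032576,
        0.000906  ]), 'tau': array([ 3.58144884e-03, -4.34445190e+01, -2.46491379e+01,  4.00463432e-05,
        4.72196043e-03, -4.93699417e-06]), 'eef_pos': array([ 0.14143202, -0.50527029,  0.25568682]), 'eef_rot': array([ 9.90711566e-01,  1.35978398e-01,  2.15063396e-05, -6.83974094e-04]), 'contact_force': array([-0.17501254,  0.63296048, -0.53054176]), 'torque': array([-0.03965004,  0.03865933,  0.04187481]), 'grip_width': 0.08486967812929401} 0.9961100260416667
```

View pics/top.png

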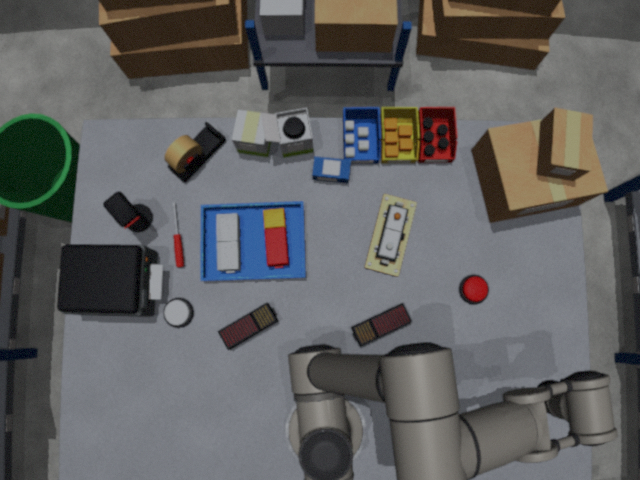

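View pics/side.png

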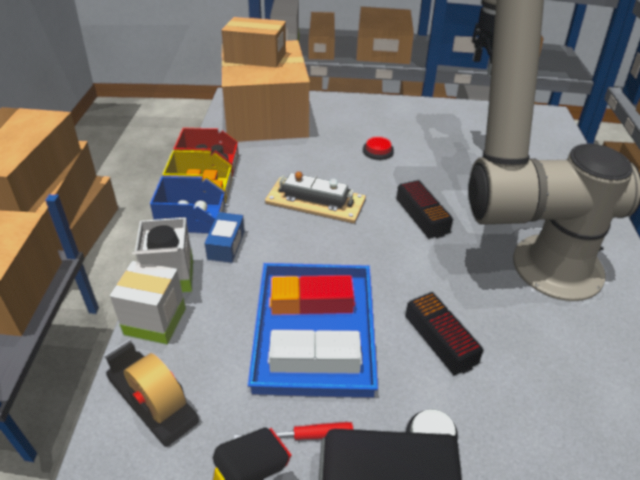

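Candidates in the top view:
- Red-and-amber lens in the tray, about (276,240), amber end up at (274,218). This is the target.
- Clear lens in the tray, (228,242).
- Dark look-alikes on the bench, (248,327) and (381,324).
- Red marker, (475,289).

The lamp is at (391,235) with its amber bulb at (398,215). Next I'll check the choice in a close crop and measure both.

```bash
cat > m.py <<'E'
from h import *
def rect(m):
    m=cv2.morphologyEx(m.astype(np.uint8),cv2.MORPH_OPEN,np.ones((3,3)))
    k=max(cv2.findContours(m,0,cv2.CHAIN_APPROX_NONE)[0],key=cv2.contourArea); return k[:,0].astype(float)
E
python3 - <<'E'
from m import *
for name,(x0,x1,y0,y1) in dict(top=(195,425,190,285)).items():
    c,p,d=grab(name); P=points(c,d); big=cv2.resize(p[y0:y1,x0:x1],None,fx=3.4,fy=3.4,interpolation=cv2.INTER_CUBIC); save('crop',big)
    hsv=cv2.cvtColor(p,cv2.COLOR_RGB2HSV)
    box=np.zeros((480,640),bool); box[200:285,255:300]=1
    sat=box&(hsv[...,1]>120)&((hsv[...,0]<35)|(hsv[...,0]>165))&(P[...,2]>.045)
    amb=sat&(hsv[...,0]>12)&(hsv[...,0]<35)
    k=rect(sat); W=onplane(c,k,.054)[:,:2].astype(np.float32)
    print('lens rect',cv2.minAreaRect(W*1000)); print('amber',P[amb].mean(0),'all',P[sat].mean(0), np.percentile(P[sat][:,2],[5,50,95]))
    box[:]=0; box[190:280,360:420]=1
    bd=box&(hsv[...,1]>40)&(hsv[...,0]>15)&(hsv[...,0]<40)
    k=rect(cv2.morphologyEx((box&(hsv[...,1]>45)).astype(np.uint8),cv2.MORPH_CLOSE,np.ones((9,9))))
    print('board px',len(k),cv2.minAreaRect(k.astype(np.float32)),'mm',cv2.minAreaRect((onplane(c,k,.006)[:,:2]*1000).astype(np.float32)))
    hi=box&(P[...,2]>.03)&(P[...,2]<.1); print('housing',cv2.minAreaRect((P[hi][:,:2]*1000).astype(np.float32)),P[hi].mean(0))
    bb=P[box&(P[...,2]<.03)][:,2]; print(np.percentile(bb,[5,50,80,95]))
    am=box&(hsv[...,1]>100)&(hsv[...,0]<16)&(P[...,2]>.05); print('bulb',P[am].mean(0),am.sum())
E
```

```text
lens rect ((557.6358642578125, 148.70440673828125), (164.46371459960938, 60.58065414428711), 5.833041191101074)
amber [0.61204433 0.15376513 0.05407531] all [0.55601744 0.14825242 0.05667876] [0.04890782 0.05396752 0.05961406]
board px 208 ((390.2059020996094, 234.67648315429688), (34.68259048461914, 76.8837890625), 14.03624439239502) mm ((574.8028564453125, -191.5621337890625), (103.50780487060547, 235.7041778564453), 75.54977416992188)
housing ((572.0577392578125, -194.65997314453125), (71.08464813232422, 190.69122314453125), 76.59127044677734) [ 0.57013488 -0.19055078  0.05472105]
[-0.00419146  0.00316775  0.01516433  0.02002063]
bulb [ 0.61593371 -0.20213195  0.07918194] 26
```

View pics/crop.png

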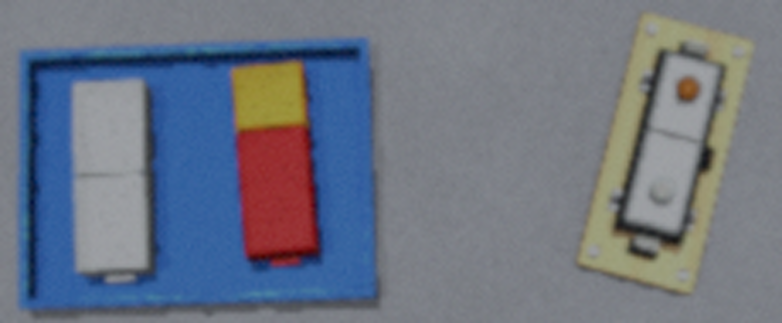

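The crop confirms the target: the red lens with its amber end up, at crop (270,95), and its lug at the bottom. The clear lens is at (112,175). The lamp's amber bulb is at crop (688,88) and its clear bulb at (662,190). Next, close wrist views of the lamp and the lens.

```bash
cat >> h.py <<'E'
def q(yaw): return np.array([np.cos(yaw/2),np.sin(yaw/2),0,0])
def lookpos(target,yaw,zt):
    A=np.array(optics.camera_model('wrist')['tool_from_camera']); R=Ro.from_quat(q(yaw)).as_matrix()
    o=R@A[:3,3]; a=R@A[:3,2]; h=zt+o[2]-target[2]; x=o[:2]+a[:2]*(-h/a[2]) 
    return np.array([target[0]-x[0],target[1]-x[1],zt])
E
python3 - <<'E'
from h import *
m=optics.camera_model('wrist'); print(np.round(m['tool_from_camera'],3),m['K'][0,0],m['k1'])
for nm,t,y in (('lamp',[.5745,-.1915,.05],np.radians(-14.45)),('lens',[.5576,.1487,.054],np.radians(5.83))):
    best=None
    for yy in (y,y+np.pi,y-np.pi):
        pos=lookpos(t,yy,.28); j=r.solve_ik(pos,q(yy)); print(nm,yy,pos,None if j is None else np.round(j,2))
        j=r.solve_ik([t[0],t[1],.1],q(yy)); print(None if j is None else np.round(j,2))
E
```

```text
[[-0.001 -0.965 -0.264  0.067]
 [ 1.    -0.001  0.001  0.001]
 [-0.001 -0.264  0.965 -0.118]
 [ 0.     0.     0.     1.   ]] 351.3940824770876 0.009162325369656192
lamp -0.2522000769131806 [ 0.60184005 -0.19752187  0.28      ] [-0.44  0.53  1.15 -0.    1.45  1.38]
[-0.45  0.64  1.49 -0.    1.01  1.37]
lamp 2.8893925766766126 [ 0.54715995 -0.18547813  0.28      ] [-0.46  0.42  1.33 -0.    1.39 -1.78]
[-0.45  0.64  1.49 -0.    1.01 -1.77]
lamp -3.3937927305029736 [ 0.54715995 -0.18547813  0.28      ] [-0.46  0.42  1.33 -0.    1.39 -1.78]
[-0.45  0.64  1.49 -0.    1.01 -1.77]
lens 0.10175269539126941 [0.5842442  0.15241418 0.28      ] [ 0.13  0.47  1.25 -0.    1.42  1.6 ]
[ 0.13  0.6   1.57 -0.    0.97  1.6 ]
lens 3.2433453489810624 [0.5309558  0.14498582 0.28      ] [ 0.13  0.37  1.41 -0.    1.36 -1.55]
[ 0.13  0.6   1.57 -0.    0.97 -1.54]
lens -3.039839958198524 [0.5309558  0.14498582 0.28      ] [ 0.13  0.37  1.41 -0.    1.36 -1.55]
[ 0.13  0.6   1.57 -0.    0.97 -1.54]
```

Run:
```python
from h import *
out=[]
for nm,t,y in (('lamp',[.5745,-.1915,.05],np.radians(-14.45)),('lens',[.5576,.1487,.054],np.radians(5.83))):
    r.reach(lookpos(t,y,.22),q(y)); r.hold(.3)
    c,p,d=grab('wrist'); np.savez(nm+'.npz',p=p,d=d,R=c[1],t=c[2],K=c[0]['K'],k1=c[0]['k1']); out.append(cv2.resize(p,(400,300),interpolation=cv2.INTER_AREA)); save(nm,p)
save('both',np.hstack(out)); print(r.read_state()['time_s'])
```

```text
4.1167
```

View pics/lamp.png

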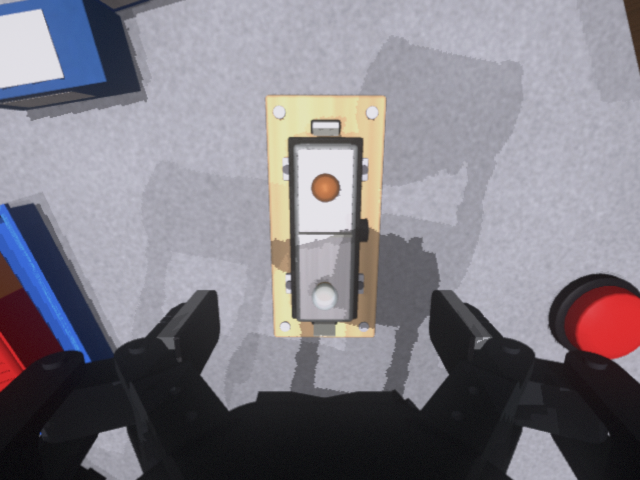

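View pics/lens.png

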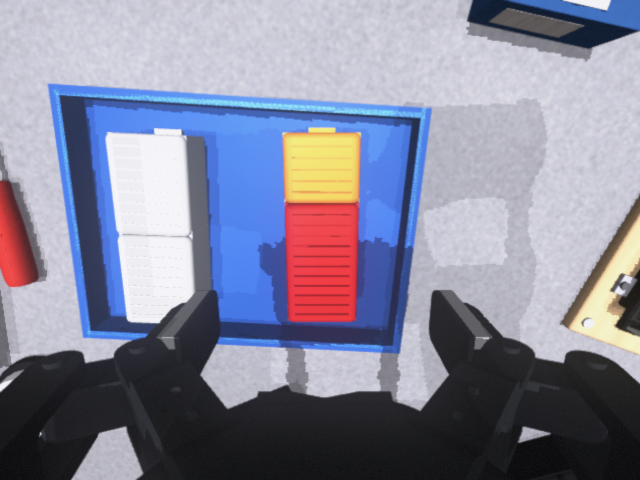

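The lamp view shows the amber bulb at (326,188), the clear bulb at (324,297), the tub and the board corners. The lens view shows the lens top over x 284–358, y 131–322, amber end up. Now the measurements.

Run:
```python
from m import *
def load(n):
    f=np.load(n+'.npz'); return (dict(K=f['K'],k1=float(f['k1'])),f['R'],f['t']),f['p'],f['d']
def show(n,W): 
    (x,y),(a,b),t=cv2.minAreaRect((W[:,:2]*1000).astype(np.float32)); t+=90*(b>a); t=(t+90)%180-90
    print(n,np.round([x,y,a,b,t],2))
c,p,d=load('lens'); h=cv2.cvtColor(p,cv2.COLOR_RGB2HSV); P=points(c,d)
box=np.zeros((480,640),bool); box[115:335,265:375]=1
sat=box&(h[...,1]>120)&((h[...,0]<35)|(h[...,0]>165))
m=sat&(P[...,2]>.035); k=rect(m); print('ztop',np.percentile(P[m][:,2],[5,50,95])); show('lens .054',onplane(c,k,.054))
print('px bbox',k.min(0),k.max(0)); show('lens depth',P[m])
am=m&(h[...,0]>15); print('amber c',onplane(c,rect(am).mean(0),.054))
c,p,d=load('lamp'); h=cv2.cvtColor(p,cv2.COLOR_RGB2HSV); P=points(c,d)
box[:]=0; box[80:345,255:395]=1
wood=box&(h[...,1]>50)&(h[...,0]>10)&(h[...,0]<35)
print('wood z',np.median(P[wood][:,2])); zb=np.median(P[wood][:,2])
k=rect(wood); show('board',onplane(c,k,zb))
t=np.zeros_like(box); t[140:322,280:372]=1
tub=t&(h[...,2]>85)&((h[...,1]<60))
n,l,s,ce=cv2.connectedComponentsWithStats(cv2.morphologyEx(tub.astype(np.uint8),cv2.MORPH_OPEN,np.ones((3,3))));print(s,)
sel=np.isin(l,[l[215,340],l[270,340],l[215,310]]); k=np.argwhere(sel)[:,::-1].astype(float); print('bb',k.min(0),k.max(0)); show('tub .056',onplane(c,k,.056))
print('tub z',np.median(P[sel][:,2]))
hs=box&(h[...,2]<75)&(P[...,2]>.03)&(P[...,2]<.05); 
for nm,b in (('amber',(slice(165,210),slice(305,345))),('clear',(slice(275,318),slice(305,345)))):
    Q=P[b]; z=Q[...,2]; hi=z>.066; print(nm,'bulb depth xy',Q[hi].mean(0),Q[hi].min(0)[:2],Q[hi].max(0)[:2],hi.sum())
for nm,lo in (('z>.05',.05),('z>.034',.034)):
    hm=box&(P[...,2]>lo); show(nm,P[hm]);
```

```text
ztop [0.05290003 0.05479098 0.05605368]
lens .054 [559.55 149.94 161.95  60.57   5.71]
px bbox [283. 133.] [359. 321.]
lens depth [558.78 149.97 163.68  61.38   5.73]
amber c [[0.53582883 0.14768466 0.054     ]]
wood z 0.015933263083280615
board [ 574.88 -192.18  103.82  232.45  -14.84]
[[     0      0    640    480 296296]
 [   280    140     10     44    325]
 [   293    143     65    179   9927]
 [   361    158      8     23    150]
 [   281    273     11     49    434]
 [   359    273      5      9     40]
 [   358    289      6      5     28]]
bb [293. 143.] [357. 321.]
tub .056 [ 574.82 -191.94   50.42  153.75  -15.  ]
tub z 0.05747175203842691
amber bulb depth xy [ 0.61872453 -0.20408167  0.08156078] [ 0.60700914 -0.21452393] [ 0.65115684 -0.1933714 ] 657
clear bulb depth xy [ 0.53401823 -0.18159097  0.07913294] [ 0.52120833 -0.21118696] [ 0.65115684 -0.17022586] 553
z>.05 [ 574.52 -192.44   51.19  185.37  -14.82]
z>.034 [ 573.57 -196.15   69.74  185.42  -14.77]
```

Run:
```python
from m import *
y=np.radians(5.72); L=np.array([.5589,.150])
r.reach([*L,.16],q(y)); r.move_straight([*L,.037],speed=.08)
command_gripper(.055,30); s=r.read_state(); print(s['grip_width'],s['eef_pos'])
r.move_straight([*L,.06],speed=.05); r.move_straight([*L,.2],speed=.12); r.hold(.2)
s=r.read_state(); print(s['grip_width'],s['contact_force'],s['eef_pos'],s['time_s'])
c,p,d=grab('wrist'); save('held',p); np.savez('held.npz',p=p,d=d,R=c[1],t=c[2],K=c[0]['K'],k1=c[0]['k1'])
```

```text
0.061985628572396076 [0.55915531 0.15007655 0.03743128]
0.06145697344248586 [-0.95480731  0.30456274 -0.79162676] [0.55870093 0.14996168 0.19939771] 8.625
```

View pics/held.png

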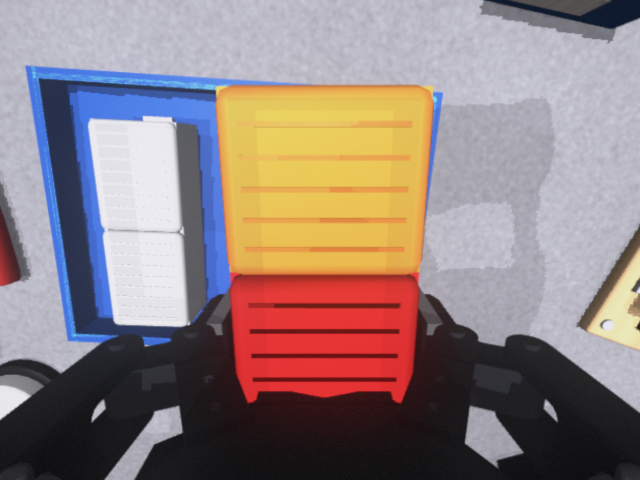

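The lens is held level with its amber end forward: front edge at about row 86, seam at row 273, x 217–433. I'll measure its offset in the tool frame.

Run:
```python
from m import *
f=np.load('held.npz'); c=(dict(K=f['K'],k1=float(f['k1'])),f['R'],f['t']); p=f['p'];d=f['d']
h=cv2.cvtColor(p,cv2.COLOR_RGB2HSV); P=points(c,d)
s=r.read_state(); e=s['eef_pos']; Rt=Ro.from_quat(s['eef_rot']).as_matrix()
box=np.zeros((480,640),bool); box[70:285,190:460]=1
a=box&(h[...,1]>100)&(h[...,0]>11)&(h[...,0]<35)&(P[...,2]>.15); a=cv2.morphologyEx(a.astype(np.uint8),cv2.MORPH_CLOSE,np.ones((15,15)))>0
T=(P-e)@Rt; Q=T[110:265,250:400][a[110:265,250:400]]
A=np.c_[Q[:,:2],np.ones(len(Q))]; print('top plane tool z=ax+by+c',np.linalg.lstsq(A,Q[:,2],rcond=None)[0])
k=rect(a); W=(onplane(c,k,e[2]+.0166)-e)@Rt; W*=1000
mid=np.abs(W[:,1])<22; print('front x',np.median(W[mid&(W[:,0]>60),0]),'seam',np.median(W[mid&(W[:,0]<40),0]))
w=(W[:,0]>35)&(W[:,0]<75)
for sg in (1,-1):
    z=W[w&(sg*W[:,1]>0)]; print('side fit slope,at x55',np.polyfit(z[:,0]-55,z[:,1],1))
# front edge by depth
print('depth front x pct', np.percentile(T[80:110,260:390][a[80:110,260:390]][:,0],99.5))
```

```text
top plane tool z=ax+by+c [-0.03642682 -0.00017187 -0.01581689]
front x 81.41981748672102 seam 27.86385540788599
side fit slope,at x55 [-2.54964165e-03  3.00257339e+01]
side fit slope,at x55 [-2.22947114e-03 -2.84685728e+01]
depth front x pct 0.08199935216738224
```

Run:
```python
from m import *
y=np.radians(-14.9); C=np.array([.5748,-.192])
r.reach([*C,.2],q(y)); r.move_straight([*C,.125],speed=.08); r.hold(.2)
s=r.read_state(); print(s['eef_pos'],s['contact_force'])
hit=r.move_straight([*C,.0825],speed=.025,max_force=5)
s=r.read_state(); print(hit,s['eef_pos'],s['contact_force'],s['torque'],s['time_s'])
c,p,d=grab('side'); save('placed',cv2.resize(p[140:240,240:390],None,fx=4,fy=4,interpolation=cv2.INTER_CUBIC))
c,p,d=grab('wrist'); save('placedw',p)
```

```text
[ 0.57501033 -0.19210609  0.12552665] [ 0.29220308  0.17265505 -0.93464681]
True [ 0.57455777 -0.19195814  0.0833677 ] [-1.71210448  0.55041489  4.29808833] [-0.00076362  0.07142379 -0.01388956] 12.825
```

View pics/placed.png

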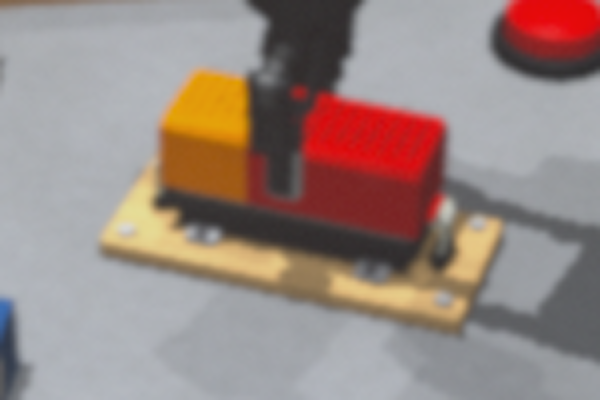

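Contact came at TCP z 0.083, where I expected the clips, and the lens is round the tub. Now release and press each end.

Run:
```python
from m import *
y=np.radians(-14.9); C=np.array([.5748,-.192]); u=np.array([np.cos(y),np.sin(y)])
command_gripper(.08); s=r.read_state(); print(s['grip_width'],s['contact_force'])
r.move_straight([*C,.16],speed=.08); command_gripper(0.0)
for n,k in (('amber',.06),('red',-.06),('amber',.06)):
    X=C+k*u
    r.move_straight([*X,.14],speed=.1); hit=r.move_straight([*X,.112],speed=.02,max_force=26)
    s=r.read_state(); print(n,hit,s['eef_pos'],s['contact_force'],s['time_s'])
    r.move_straight([*X,.15],speed=.08)
X=lookpos([*C,.09],y,.26); r.reach(X,q(y)); r.hold(.2)
c,p,d=grab('wrist'); save('end',p); np.savez('end.npz',p=p,d=d,R=c[1],t=c[2],K=c[0]['K'],k1=c[0]['k1'])
P=points(c,d); h=cv2.cvtColor(p,cv2.COLOR_RGB2HSV)
box=np.zeros((480,640),bool); box[80:360,230:410]=1
m=box&(h[...,1]>110)&((h[...,0]<35)|(h[...,0]>165))&(P[...,2]>.075); k=rect(m)
print(cv2.minAreaRect((onplane(c,k,.09)[:,:2]*1000).astype(np.float32)))
for kk in (.06,-.06):
    X=C+kk*u; g=m&(np.hypot(P[...,0]-X[0],P[...,1]-X[1])<.012); print(kk,g.sum(),np.median(P[g][:,2]))
print(r.read_state()['time_s'])
```

```text
0.07989749424321159 [-1.06067111  0.43669309  0.145593  ]
amber False [ 0.63325754 -0.20772714  0.11600911] [-6.87229456  2.86486564 22.63681608] 17.4333
red True [ 0.51652232 -0.17649947  0.115084  ] [-0.12942955  0.51775779  5.02350951] 20.625
amber False [ 0.63284725 -0.20744061  0.11501685] [-5.9179817   2.5922299  16.90735522] 24.1167
((587.3111572265625, -196.3734130859375), (61.095340728759766, 138.98489379882812), 75.20426177978516)
0.06 721 0.0909356829875844
-0.06 0 nan
25.5417
  return _methods._mean(a, axis=axis, dtype=dtype,
  ret = ret.dtype.type(ret / rcount)
```

View pics/end.png

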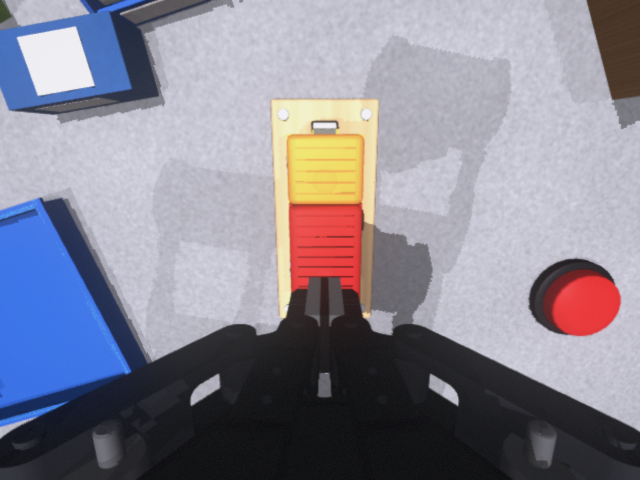

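Amber reads 0.091 (0.090 is home), but the fingers hide the red end. I'll press red once more, then look with the gripper open from farther back.

Run:
```python
from m import *
y=np.radians(-14.9); C=np.array([.5748,-.192]); u=np.array([np.cos(y),np.sin(y)])
X=C-.06*u; r.reach([*X,.15],q(y)); hit=r.move_straight([*X,.112],speed=.02,max_force=26)
s=r.read_state(); print(hit,s['eef_pos'],s['contact_force'],s['time_s']); r.hold(.3); print(r.read_state()['eef_pos'],r.read_state()['contact_force'])
r.move_straight([*X,.2],speed=.1); command_gripper(.085)
A=lookpos([*(C-.03*u),.09],y,.26); r.reach(A,q(y)); r.hold(.2)
c,p,d=grab('wrist'); save('end2',p); P=points(c,d); h=cv2.cvtColor(p,cv2.COLOR_RGB2HSV)
m=(h[...,1]>110)&((h[...,0]<35)|(h[...,0]>165))&(P[...,2]>.075)&(np.hypot(P[...,0]-C[0],P[...,1]-C[1])<.12); k=rect(m)
print(cv2.minAreaRect((onplane(c,k,.09)[:,:2]*1000).astype(np.float32)))
for kk in (.06,.03,0,-.03,-.06):
    Z=C+kk*u; g=m&(np.hypot(P[...,0]-Z[0],P[...,1]-Z[1])<.01); print(kk,g.sum(),np.median(P[g][:,2]))
c,p,d=grab('side'); save('endside',cv2.resize(p[140:240,240:390],None,fx=4,fy=4,interpolation=cv2.INTER_CUBIC)); print(r.read_state()['time_s'])
```

```text
True [ 0.51677031 -0.17654353  0.11504564] [-1.13065588 -0.12989052  5.66315373] 27.8917
[ 0.51679103 -0.17656683  0.11507157] [-0.2603318   0.20092046  5.71426516]
((575.3368530273438, -193.2248992919922), (61.0897216796875, 162.50755310058594), 75.20599365234375)
0.06 546 0.09099545172589094
0.03 498 0.09045402273419849
0 458 0.09101804056519788
-0.03 426 0.09096085908956916
-0.06 390 0.09098173552403585
30.675
```

View pics/endside.png

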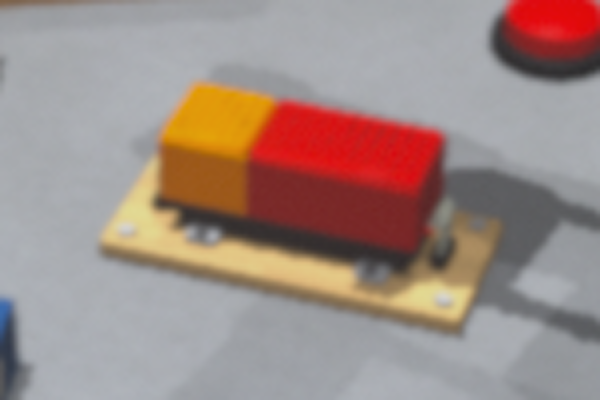

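View pics/end2.png

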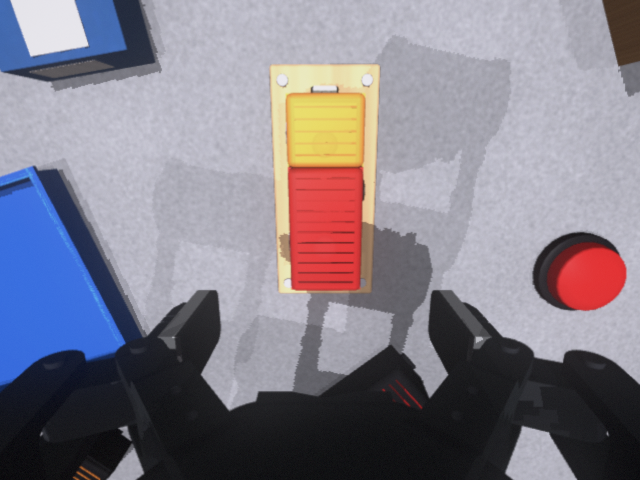

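The lens is flat along its whole length at 0.091 m and centred within about 1.5 mm. The gripper is clear, so I'm handing in.

```bash
python3 -c "
from h import *
r.finish_job(); print(r.read_state()['time_s'])"
```

```text
the job is handed in; nothing more can be done
the job is handed in; nothing more can be done
```

The red-and-amber lens is on the lamp with its amber end over the amber bulb, and the job is handed in; no verdict is reported. I gripped the lens by its long sides, lowered it until it touched the clips, released it and pressed each end down twice. At my last reading the clock stood at 30.7 s of the 61 s allowed.

**Last checks:**
- **Height:** five points along the top, from -60 to +60 mm, read 90.5–91.0 mm against 90 mm when home.
- **Press-down:** the fingertips stopped at about 90 mm at both ends. The side view shows the lens flush.
- **Position:** the lens measured about 1.5 mm from the measured lamp centre, with the same yaw to within 0.1°.

**Disagreements:**
- **Tilt in the gripper:** the lens seemed tilted about 2° there. That may be camera calibration, and the seated lens shows no tilt.
- **Force at the red end:** both presses tripped the 26 N stop, but the readings just afterwards were only about 5 N. I relied on the height for that end.

I did not separately measure the clear lens and the other loose items at the end. I saw no contact with them in the views I took.

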